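# Put the plug-in chargers away in their trays

## Robot

A 7-joint arm with a two-finger parallel gripper is mounted at the origin on the work surface. World frame = base frame: x ahead of the robot, y to its left, z up, the work surface at z = 0. Lengths are in m, angles in rad, forces in N, time in s.
With the tool pointing down it reaches from about 0.4 to 0.925 m from the base axis. Payload 5.6 kg.
Tool frame: the origin (TCP) lies at the very end of the fingers, on their centre line; the grasp point (between the pads) lies 19 mm behind it; z points along the fingers, y is the line along which they close (so a half turn about z gives the same grasp; the last joint's range is limited). The gripper opens to 85 mm and grips with 20 to 120 N. Pads are 22 mm wide; open, the fingers measure 114 mm over their backs; the gripper's body (76 mm by 85 mm) begins 54 mm behind the grasp point. The pads swing forward as they close: fully open they stand 13 mm farther back than shut.
Start: joints at [1.073, 0.468, -0.012, 1.603, 0.006, 1.071, -0.056], TCP at [0.285, -0.584, 0.231] pointing down, gripper open.
Joint ranges: [-2.53, 2.53], [-0.31, 2.02], [-1.57, 1.55], [0.28, 2.44], [-1.29, 4.43], [0.15, 1.84], [-2.92, 2.92]. Speed limits (rad/s): [2.57, 2.57, 3.14, 3.14, 3.14, 3.14, 3.14].

## Interface

Orientations are given as a unit quaternion [x, y, z, w].
In Python, from cell import bot gives the robot as it stands. The module is installed in compiled form; this text tells all that it offers.
- The arm moves only by the tool play_rows, never from a script. Its argument "targets" is a list of rows, each a list of 3 entries, a list of its own where there are three numbers: the turn, a rotation vector about the tool's x, y, z in degrees, then the shift along the tool's x, y, z in m, then the opening, from 0 (shut) to 1 (fully open). In form: [[[wx, wy, wz], [x, y, z], claw], ...]. A call has exactly 8 rows; each row shifts and turns the commanded pose from where the row before left it, along the tool's axes as they then stand; what a row does not reach is not made up. A row lasts 1/10 s, in which the tool goes at most 50 mm and 8.59 degrees, less where a joint would pass 70% of its speed; a pose out of reach is approached as far as the arm can. A call is refused whole if a number of a shift passes 0.05 or a number of a turn 8.59, either way. A call with a gripper value outside its range is refused whole. The fingers move at their own pace and stop on an object; the grip force is fixed at half the most. Time passes only in rows, so rows that do not move let the fingers close, or fill a call up. It gives the time, the measured TCP pose, the force, the opening and the grip force at its end, in the units of the state.
- bot.sense(): the state, without advancing time (a new reading comes with each control period).
- bot.get_image(name): name is "side" or "top"; returns a dict with "img" (400x640x3 uint8, red, green, blue), "fx", "fy", "cx", "cy" (pixels), "extrinsics" (4x4, takes a point from world to camera coordinates). Camera axes: x right, y up, looking along -z (the intrinsics and any distortion apply to the point x, -y, -z); pixel columns grow to the right and rows downward; lengths in m; the calibration is good to about 2 mm. A picture is of the moment at which its call begins. There is no depth.
- bot.finish_job(): hands the job in; it is judged then, once.
Trained networks look in a picture, given as the dict that the camera call returned (one of the last four; its "shot" number tells which), for a name from the list of things; names that differ only in an ending like _2 or _b are one class to them, and where a whole thing is asked for, a point or a joint stands for the part that bears it (a point fixed in the world has none). Each returns a list of dicts, best first, with "p" (0 to 1); they miss things now and then, are a little off and sometimes report something else, mostly with a low value. They report only what shows in the picture. A call takes as long as a camera call.
- bot.find_in(picture, label): "point" ([x, y, z] in m, in the coordinates of the camera as it stood for that picture, good to about 4 mm: the middle of the surface that is visible of it).
- bot.trace(picture, label): "pixels" (400x640 bool, what is visible of it).
- bot.spot_point(picture, label): "point" ([x, y, z] in m, in the coordinates of the camera as it stood for that picture, good to about 4 mm: a listed point, or the origin of a listed thing).
The state is a dict: "clock": time; "qpos": joint angles; "qd": joint speeds; "joint_efforts": joint torques, N m; "ee_pos": TCP position; "orientation": TCP orientation; "contact_force": force on the tool from outside, world axes, zero at the start; "ft_torque": the same for the moment, N m; "grip_width": finger opening in m; "gripper_force": force on a finger pad.
Only numpy, scipy, OpenCV 4.12 (cv2) and the standard library are available. Lean on these libraries where they do the work, as an engineer would, in place of code of your own. Each camera call takes 0.05 s, during which the arm holds its last target. There are 200 camera calls.

## Task

Tidy the media cabinet's four loose plug-in chargers into the four open trays, one charger to a tray: the long one into the long tray, the short oblong one into the short oblong tray, the little square one into the square tray and the round one into the round tray. Each must stand prongs up, flat on the floor of its tray and inside its walls; lower them in rather than dropping them, and leave the cabinet hinge and the socket insert that lie among them where they are.

Things in the scene. Friction and masses are not known exactly. Their poses are not given: they have to be found in the camera images.
- long_charger: long oblong black plug-in charger, body 92 (its x) by 46 (its y) by 34 high, about 0.22 kg; loose, stands on the table with its two steel prongs (each 5 thick, 19 long, 19 apart) pointing up from the middle of its top. Origin: centre of its underside; z up through the prongs. Sizes in mm.
- short_charger: short oblong black plug-in charger, body 60 (its x) by 34 (its y) by 38 high, about 0.09 kg; loose, stands on the table with its two steel prongs (each 5 thick, 19 long, 19 apart) pointing up from the middle of its top. Origin: centre of its underside; z up through the prongs. Sizes in mm.
- square_charger: small square black plug-in charger, body 30 by 30 by 36 high, about 0.05 kg; loose, stands on the table with its two steel prongs (each 5 thick, 19 long, 19 apart) pointing up from the middle of its top. Origin: centre of its underside; z up through the prongs. Sizes in mm.
- round_charger: round black plug-in charger, a drum of diameter 54 and 36 high with a thin grey band, about 0.11 kg; loose, stands on the table with its two steel prongs (each 5 thick, 19 long, 19 apart) pointing up from the middle of its top. Origin: centre of its underside; z up through the prongs. Sizes in mm.
- long_tray: long oblong open pale-wood tray, outside 120 (its x) by 74 (its y), inside 114 by 68; fixed to the table, walls 10 high and 3 thick, floor 3 thick. Origin: centre of its underside, on the table; z up. Sizes in mm.
- short_tray: short oblong open pale-wood tray, outside 86 (its x) by 60 (its y), inside 80 by 54; fixed to the table, walls 10 high and 3 thick, floor 3 thick. Origin: centre of its underside, on the table; z up. Sizes in mm.
- square_tray: small square open pale-wood tray, outside 56 by 56, inside 50 by 50; fixed to the table, walls 10 high and 3 thick, floor 3 thick. Origin: centre of its underside, on the table; z up. Sizes in mm.
- round_tray: round open pale-wood tray, outside diameter 82, inside 76; fixed to the table, walls 10 high and 3 thick, floor 3 thick. Origin: centre of its underside, on the table; z up. Sizes in mm.
- hinge: steel cabinet hinge lying loose: a cup of diameter 35 under a 50 wide plate with a short arm along its x, 18 high. Not to be moved. Origin: on the table, 8 mm along +x from the cup's centre. Sizes in mm.
- socket_insert: white wall-socket insert lying loose, 44 by 44 by 10 high with a round face. Not to be moved. Origin: centre of its underside. Sizes in mm.

How it is judged:
By the outcome, as a careful person would: the job done as asked, in the order asked, and still so for the second after the job is handed in, with the robot touching nothing.
It also fails if it takes over 96 s, if anything falls off the work surface, if the arm or the gripper's body presses on something with over 40 N, if the wrist force passes 120 N, or if a joint passes its speed limit or range.

## Working session

There is one attempt and no reset: what is moved stays moved. The work goes in short steps, Python scripts to look and compute and a tool call to move; the robot and the scene stay as the last step left them, time stands still between calls to the robot, and variables do not carry over. Pictures are saved under pics/ and viewed, at most 14 in all, crops included, and the job is handed in when it is done.

Besides the shell and the picture viewer there is one more tool, called by a JSON object that holds its "method" and its "body", one argument or row to a line. play_rows: Moves the arm, as the interface text tells. Its arguments: {"type":"object","properties":{"targets":{"type":"array","items":{"type":"array"}}},"required":["targets"]}

```bash
mkdir -p pics; cat > h.py <<'E'
import numpy as np, cv2
from cell import bot
L=['long','short','square','round']
def w(pic,p):
    return (np.linalg.inv(pic['extrinsics'])@np.r_[p,1])[:3]
def plane(pic,uv,z):
    E=np.linalg.inv(pic['extrinsics']); uv=np.atleast_2d(uv).astype(float)
    d=np.c_[(uv[:,0]-pic['cx'])/pic['fx'],-(uv[:,1]-pic['cy'])/pic['fy'],-np.ones(len(uv))]@E[:3,:3].T
    o=E[:3,3]; return o+d*((z-o[2])/d[:,2])[:,None]
def proj(pic,P):
    c=(pic['extrinsics']@np.c_[np.atleast_2d(P),np.ones(len(np.atleast_2d(P)))].T)[:3]
    return np.c_[pic['cx']+pic['fx']*c[0]/-c[2],pic['cy']-pic['fy']*c[1]/-c[2]]
E
python3 - <<'E'
from h import *
P={n:bot.get_image(n) for n in('top','side')}
for n,p in P.items():
    cv2.imwrite(f'pics/{n}0.png',p['img'][:,:,::-1])
    print(n,{k:v for k,v in p.items() if k not in('img','extrinsics')},np.linalg.inv(p['extrinsics'])[:3,3].round(3))
    for l in [a+'_charger' for a in L]+[a+'_tray' for a in L]+['hinge','socket_insert']:
        for r in bot.spot_point(p,l)[:2]: print(l,round(r['p'],2),w(p,r['point']).round(3),end=' ')
        t=bot.trace(p,l)
        if t:
            m=t[0]['pixels'].astype(np.uint8); c=cv2.findNonZero(m)
            z=.036 if 'charger' in l else .01
            q=plane(p,c[:,0,:],z)[:,:2].astype(np.float32)
            r=cv2.minAreaRect(q); print('| rect',round(t[0]['p'],2),np.round(r[0],3),np.round(r[1],3),round(r[2],1), c.mean(0).round())
        else: print()
print(bot.sense())
E
```

```text
top {'fx': 414.5674236802227, 'fy': 414.5674236802227, 'cx': 321.7176984755973, 'cy': 199.6782875196894, 'shot': 1} [0.353 0.002 0.819]
long_charger 0.73 [ 0.626 -0.076 -0.002] long_charger 0.63 [ 0.457 -0.268 -0.003] | rect 0.78 [ 0.618 -0.078] [0.095 0.053] 42.6 [[345. 157.]]
| rect 0.76 [ 0.442 -0.077] [0.06  0.036] 14.6 [[358. 244.]]
square_charger 0.67 [0.631 0.278 0.002] | rect 0.71 [ 0.451 -0.259] [0.086 0.063] 11.1 [[451. 228.]]
round_charger 0.9 [0.462 0.266 0.002] round_charger 0.57 [ 0.443 -0.083 -0.   ] | rect 0.94 [0.463 0.256] [0.063 0.054] 82.7 [[181. 256.]]
long_tray 0.73 [ 0.632 -0.268  0.001] long_tray 0.45 [0.631 0.279 0.001] | rect 0.9 [ 0.631 -0.27 ] [0.122 0.077] 86.2 [[435. 144.]]
short_tray 0.63 [ 0.453 -0.267 -0.003] | rect 0.67 [ 0.455 -0.267] [0.089 0.064] 12.8 [[451. 228.]]
square_tray 0.77 [0.447 0.075 0.001] | rect 0.64 [0.446 0.079] [0.056 0.056] 29.7 [[276. 254.]]
| rect 0.94 [0.635 0.095] [0.08  0.084] 82.7 [[259. 164.]]
hinge 0.74 [ 0.535 -0.175  0.004] | rect 0.76 [ 0.541 -0.178] [0.05  0.046] 76.2 [[400. 193.]]
socket_insert 0.57 [0.543 0.18  0.004
[... 1291 characters left out ...]
y([ 1.07298707,  0.46751942, -0.01160339,  1.60268102,  0.00597643,
        1.07141919, -0.05630619]), 'qd': array([-0.00117723,  0.00020439, -0.00071984, -0.00084892,  0.00081659,
        0.00033158,  0.0002222 ]), 'joint_efforts': array([ 2.33222472e-04, -5.32217038e+01,  2.15944578e-02, -2.51624501e+01,
        1.15184367e-02,  1.26572992e-03, -1.32815128e-05]), 'ee_pos': array([ 0.28551222, -0.58394703,  0.23128561]), 'orientation': array([ 9.74264484e-01,  2.25407886e-01, -7.27592079e-06,  6.05708086e-06]), 'contact_force': array([ 0.36302253, -0.65002629, -0.04033876]), 'ft_torque': array([ 0.02536265, -0.04814829,  0.02532528]), 'gripper_force': 0.0, 'grip_width': 0.08543833550043027}
```

View pics/top0.png

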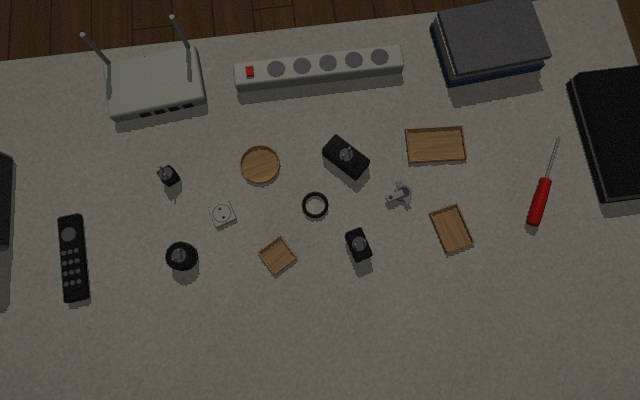

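View pics/side0.png

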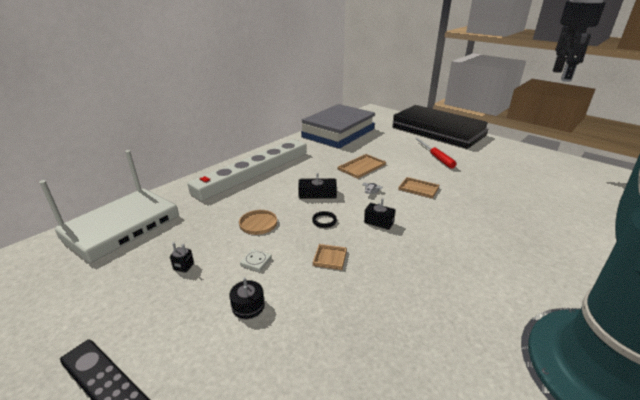

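The networks agree with both pictures: the long charger is at top (346,157), the short at (358,245), the square at (168,175) and the round at (182,256). The trays are at (435,145), (451,229), (277,255) and (260,165). Next I'll fit models to refine the yaws.

```bash
cat >> h.py <<'E'
from scipy.optimize import minimize
D={'long_charger':(.092,.046,.034),'short_charger':(.06,.034,.038),'square_charger':(.03,.03,.036),'round_charger':(.054,0,.036),
'long_tray':(.12,.074,.010),'short_tray':(.086,.06,.010),'square_tray':(.056,.056,.010),'round_tray':(.082,0,.010)}
def model(l,x,y,a,z0=0):
    X,Y,H=D[l]
    if Y==0:
        t=np.linspace(0,2*np.pi,40); q=np.c_[np.cos(t),np.sin(t)]*X/2
    else: q=np.array([[1,1],[1,-1],[-1,-1],[-1,1]])*[X/2,Y/2]
    c,s=np.cos(a),np.sin(a); q=q@np.array([[c,s],[-s,c]])+[x,y]
    return np.r_[np.c_[q,0*q[:,0]+z0],np.c_[q,0*q[:,0]+z0+H]]
def hullmask(pic,l,v,z0=0):
    m=np.zeros((1600,2560),np.uint8)
    h=cv2.convexHull(((proj(pic,model(l,*v,z0))+.5)*4).astype(np.float32))
    cv2.fillPoly(m,[np.round(h*16).astype(np.int32)],255,shift=4)
    return cv2.resize(m,(640,400),interpolation=cv2.INTER_AREA)/255.
def fit(l,masks,x0,z0=0):
    def cost(v):
        s=0
        for p,m in masks:
            h=hullmask(p,l,v,z0); s+=np.abs(h-m).sum()/m.sum()
        return s
    best=None
    for a in ([0] if 'round' in l else np.radians(np.arange(-90,90,22.5) if 'square' not in l else np.arange(-45,45,22.5))):
        S=np.array([[*x0,a],[x0[0]+.006,x0[1],a+.1],[x0[0],x0[1]+.006,a+.1],[x0[0],x0[1],a+.3]])
        r=minimize(cost,[*x0,a],method='Nelder-Mead',options=dict(initial_simplex=S,xatol=3e-4,fatol=1e-3,maxiter=70))
        if best is None or r.fun<best.fun: best=r
    return best
E
cat > m.py <<'E'
import sys
from h import *
X0={'long_charger':(.625,-.077),'short_charger':(.443,-.08),'square_charger':(.631,.281),'round_charger':(.463,.264),'long_tray':(.633,-.27),'short_tray':(.454,-.267),'square_tray':(.447,.076),'round_tray':(.635,.095)}
P=[bot.get_image('top'),bot.get_image('side')]
ov=P[0]['img'][:,:,::-1].copy()
for l,x0 in X0.items():
    out=[]
    ms=[]
    for p in P:
        u=proj(p,[[*x0,.015]])[0].round().astype(int)
        for t in bot.trace(p,l):
            m=t['pixels'].astype(np.uint8)
            if m[u[1]-3:u[1]+4,u[0]-3:u[0]+4].any():
                m=cv2.morphologyEx(m,cv2.MORPH_OPEN,np.ones((5,5),np.uint8)) if 'charger' in l else m
                if m.sum()>30: ms.append((p,m)); break
    for k in (ms[:1],ms[1:],ms):
        if k: r=fit(l,k,x0); out.append((r.x[:2].round(4),round(np.degrees(r.x[2]),1),round(r.fun/len(k),2)))
    print(l,out)
    h=cv2.convexHull(proj(P[0],model(l,*r.x)).astype(np.float32)); cv2.polylines(ov,[h.round().astype(np.int32)],1,(0,0,255),1)
cv2.imwrite('pics/ov.png',cv2.resize(ov[110:280,130:490],None,fx=2.2,fy=2.2,interpolation=cv2.INTER_CUBIC))
E
time python3 m.py
```

```text
long_charger [(array([ 0.6243, -0.0799]), np.float64(-136.3), np.float64(0.06)), (array([ 0.6247, -0.0802]), np.float64(41.2), np.float64(0.11)), (array([ 0.6247, -0.0799]), np.float64(43.0), np.float64(0.09))]
short_charger [(array([ 0.4435, -0.0792]), np.float64(13.5), np.float64(0.12)), (array([ 0.4444, -0.0797]), np.float64(19.7), np.float64(0.1)), (array([ 0.4437, -0.0793]), np.float64(15.2), np.float64(0.12))]
square_charger [(array([0.6319, 0.2804]), np.float64(37.6), np.float64(0.25)), (array([0.6325, 0.2786]), np.float64(-46.6), np.float64(0.11)), (array([0.6313, 0.2797]), np.float64(39.3), np.float64(0.19))]
round_charger [(array([0.465 , 0.2611]), np.float64(13.0), np.float64(0.07)), (array([0.4664, 0.26  ]), np.float64(3.9), np.float64(0.11)), (array([0.4652, 0.2608]), np.float64(6.3), np.float64(0.09))]
long_tray [(array([ 0.6332, -0.2713]), np.float64(86.8), np.float64(0.04)), (array([ 0.632 , -0.2706]), np.float64(-93.2), np.float64(0.08)), (array([ 0.6332, -0.2711]), np.float64(-92.9), np.float64(0.06))]
short_tray [(array([ 0.4554, -0.2686]), np.float64(-167.8), np.float64(0.06)), (array([ 0.4549, -0.2685]), np.float64(11.9), np.float64(0.05)), (array([ 0.455 , -0.2687]), np.float64(-167.5), np.float64(0.06))]
square_tray [(array([0.4459, 0.0791]), np.float64(29.4), np.float64(0.08)), (array([0.4458, 0.0807]), np.float64(-59.9), np.float64(0.06)), (array([0.446, 0.08 ]), np.float64(30.0), np.float64(0.08))]
round_tray [(array([0.6361, 0.0964]), np.float64(6.9), np.float64(0.04)), (array([0.6361, 0.0964]), np.float64(6.9), np.float64(0.04))]
real	3m15.153s
user	2m20.294s
sys	2m47.724s
```

View pics/ov.png

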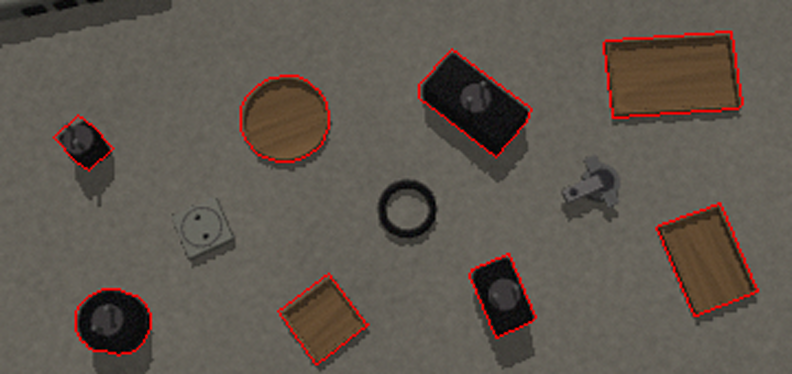

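The overlays match every outline. I'll start with the long charger at yaw 43°.

```bash
cat > plan.py <<'E'
import sys; from h import *
from scipy.spatial.transform import Rotation as R
x,y,z,psi=map(float,sys.argv[1:])
s=bot.sense(); r=R.from_quat(s['orientation']); M=r.as_matrix()
ps=np.degrees(np.arctan2(M[1,0],M[0,0])); a=np.radians(psi)
d=np.array([x,y,z])-s['ee_pos']
G=np.array([[np.cos(a),np.sin(a),0],[np.sin(a),-np.cos(a),0],[0,0,-1]])
print('turn about tool (then shift along new tool axes):',np.degrees((r.inv()*R.from_matrix(G)).as_rotvec()).round(2),'shift mm',(G.T@d*1e3).round(1),'psi',ps.round(1),'pos',s['ee_pos'].round(4),'w',s['grip_width'].round(4),'gf',s['gripper_force'],'F',s['contact_force'].round(1),s['clock'],s['qpos'].round(2))
E
python3 plan.py .6247 -.0799 .12 43
```

```text
Traceback (most recent call last):
  File "plan.py", line 8, in <module>
    print('turn about tool (then shift along new tool axes):',np.degrees((r.inv()*R.from_matrix(G)).as_rotvec()).round(2),'shift mm',(G.T@d*1e3).round(1),'psi',ps.round(1),'pos',s['ee_pos'].round(4),'w',s['grip_width'].round(4),'gf',s['gripper_force'],'F',s['contact_force'].round(1),s['clock'],s['qpos'].round(2))
                                                                                                                                                                                                           ^^^^^^^^^^^^^^^^^^^^^
AttributeError: 'float' object has no attribute 'round'
```

```bash
sed -i "s/s\['grip_width'\].round(4)/round(s['grip_width'],4)/" plan.py
python3 plan.py .6247 -.0799 .12 43
```

```text
turn about tool (then shift along new tool axes): [  0.     0.   -16.95] shift mm [ 591.9 -137.3  111.3] psi 26.1 pos [ 0.2855 -0.584   0.2313] w 0.0854 gf 0.0 F [-0.5 -0.1  0.2] 3.0 [ 1.07  0.47 -0.01  1.6   0.01  1.07 -0.06]
```

{"method": "play_rows", "body": {
  "targets": [
    [[0,0,-8.5],[0,0,0],1],
    [[0,0,-8.5],[0,0,0],1],
    [[0,0,0],[0.0455,-0.0105,0],1],
    [[0,0,0],[0.0455,-0.0105,0],1],
    [[0,0,0],[0.0455,-0.0105,0],1],
    [[0,0,0],[0.0455,-0.0105,0],1],
    [[0,0,0],[0.0455,-0.0105,0],1],
    [[0,0,0],[0.0455,-0.0105,0],1]
  ]
}}

```text
clock: 3.8
ee_pos: [0.4428, -0.35, 0.2316]
orientation: [0.93, 0.367, 0.0, 0.0]
contact_force: [1.2, -0.1, -0.1]
grip_width: 0.0855
gripper_force: 0.0
```

{"method": "play_rows", "body": {
  "targets": [
    [[0,0,0],[0.0455,-0.0105,0],1],
    [[0,0,0],[0.0455,-0.0105,0.01],1],
    [[0,0,0],[0.0455,-0.0105,0.01],1],
    [[0,0,0],[0.0455,-0.0105,0.01],1],
    [[0,0,0],[0.0455,-0.0105,0.01],1],
    [[0,0,0],[0.0455,-0.0105,0.01],1],
    [[0,0,0],[0.0455,-0.0105,0.01],1],
    [[0,0,0],[0,0,0.04],1]
  ]
}}

```text
clock: 4.6
ee_pos: [0.6311, -0.0715, 0.1349]
orientation: [0.928, 0.372, 0.006, 0.0]
contact_force: [0.6, 0.1, -0.4]
grip_width: 0.0853
gripper_force: 0.0
```

```bash
python3 plan.py .6247 -.0799 .013 43
```

```text
turn about tool (then shift along new tool axes): [ 0.29 -0.66  0.63] shift mm [-10.4   1.8 121.9] psi 43.6 pos [ 0.6311 -0.0715  0.1349] w 0.0853 gf 0.0 F [ 0.6  0.1 -0.4] 4.6 [ 0.25  0.56 -0.26  1.71  0.17  0.88 -0.89]
```

{"method": "play_rows", "body": {
  "targets": [
    [[0,0,0],[0,0,0.025],1],
    [[0,0,0],[0,0,0.025],1],
    [[0,0,0],[0,0,0],1],
    [[0,0,0],[0,0,0],1],
    [[0,0,0],[0,0,0],1],
    [[0,0,0],[0,0,0],1],
    [[0,0,0],[0,0,0],1],
    [[0,0,0],[0,0,0],1]
  ]
}}

```text
clock: 5.4
ee_pos: [0.6249, -0.0806, 0.0821]
orientation: [0.93, 0.367, 0.001, 0.0]
contact_force: [-0.2, -0.6, -0.2]
grip_width: 0.0852
gripper_force: 0.0
```

```bash
python3 plan.py .6247 -.0799 .013 43;python3 - <<'E'
from h import *
for n in('side',):
    p=bot.get_image(n); u=proj(p,[[.6247,-.08,.04]])[0].astype(int); i=p['img'][max(0,u[1]-80):u[1]+60,u[0]-90:u[0]+90,::-1]
    cv2.imwrite('pics/g1.png',cv2.resize(i,None,fx=4,fy=4,interpolation=cv2.INTER_CUBIC))
E
```

```text
turn about tool (then shift along new tool axes): [ 0.06 -0.04  0.04] shift mm [ 0.3 -0.6 69.1] psi 43.0 pos [ 0.6249 -0.0806  0.0821] w 0.0852 gf 0.0 F [-0.2 -0.6 -0.2] 5.4 [ 0.25  0.63 -0.24  1.74  0.2   0.79 -0.9 ]
```

View pics/g1.png

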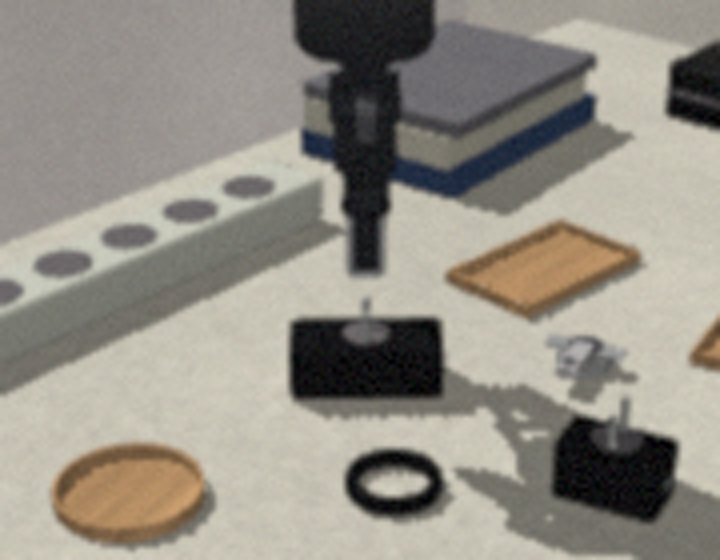

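The gripper sits centred over the long charger at crop (366,270), above prongs at (366,300). I'll descend and close.

{"method": "play_rows", "body": {
  "targets": [
    [[0,0,0],[0,0,0.023],1],
    [[0,0,0],[0,0,0.023],1],
    [[0,0,0],[0,0,0.015],1],
    [[0,0,0],[0,0,0.008],1],
    [[0,0,0],[0,0,0],1],
    [[0,0,0],[0,0,0],0.7],
    [[0,0,0],[0,0,0],0.5],
    [[0,0,0],[0,0,0],0]
  ]
}}

```text
clock: 6.25
ee_pos: [0.6252, -0.0803, 0.0135]
orientation: [0.93, 0.367, 0.001, 0.0]
contact_force: [-9.4, -0.0, 10.2]
grip_width: 0.0447
gripper_force: 60.8
```

{"method": "play_rows", "body": {
  "targets": [
    [[0,0,0],[0,0,0],0],
    [[0,0,0],[0,0,0],0],
    [[0,0,0],[0,0,0],0],
    [[0,0,0],[0,0,-0.005],0],
    [[0,0,0],[0,0,-0.015],0],
    [[0,0,0],[0,0,-0.02],0],
    [[0,0,0],[0,0,0],0],
    [[0,0,0],[0,0,0],0]
  ]
}}

```text
clock: 7.05
ee_pos: [0.6247, -0.0806, 0.0528]
orientation: [0.93, 0.367, 0.0, 0.0]
contact_force: [-0.8, 0.1, -2.1]
grip_width: 0.0448
gripper_force: 63.5
```

```bash
python3 plan.py .6332 -.2711 .10 87;python3 - <<'E'
from h import *
for n in('side',):
    p=bot.get_image(n); u=proj(p,[[.6247,-.08,.04]])[0].astype(int); i=p['img'][max(0,u[1]-80):u[1]+60,u[0]-90:u[0]+90,::-1]
    cv2.imwrite('pics/g2.png',cv2.resize(i,None,fx=4,fy=4,interpolation=cv2.INTER_CUBIC))
E
```

```text
turn about tool (then shift along new tool axes): [ 6.000e-02 -1.000e-02 -4.395e+01] shift mm [-189.8   18.5  -47.2] psi 43.0 pos [ 0.6247 -0.0806  0.0528] w 0.0448 gf 63.512924909591675 F [-0.8  0.1 -2.1] 7.05 [ 0.24  0.67 -0.23  1.75  0.21  0.74 -0.91]
```

View pics/g2.png

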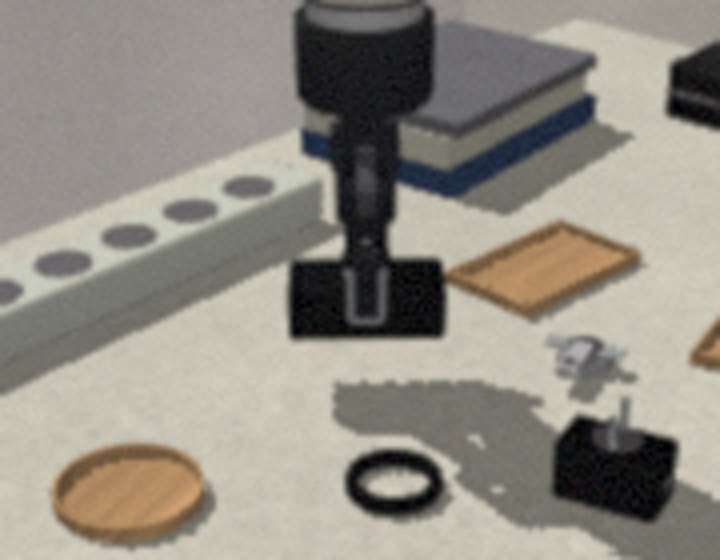

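{"method": "play_rows", "body": {
  "targets": [
    [[0,0,0],[0,0,-0.02],0],
    [[0,0,0],[0,0,-0.027],0],
    [[0,0,-7.4],[0,0,0],0],
    [[0,0,-7.3],[0,0,0],0],
    [[0,0,-7.3],[0,0,0],0],
    [[0,0,-7.3],[0,0,0],0],
    [[0,0,-7.3],[0,0,0],0],
    [[0,0,-7.3],[0,0,0],0]
  ]
}}

```text
clock: 7.9
ee_pos: [0.6236, -0.0804, 0.098]
orientation: [0.724, 0.69, -0.001, -0.001]
contact_force: [0.6, 0.5, -1.8]
grip_width: 0.0447
gripper_force: 63.4
```

{"method": "play_rows", "body": {
  "targets": [
    [[0,0,0],[-0.025,0.0025,0],0],
    [[0,0,0],[-0.04,0.004,0],0],
    [[0,0,0],[-0.045,0.0045,0],0],
    [[0,0,0],[-0.045,0.0045,0],0],
    [[0,0,0],[-0.025,0.0025,0],0],
    [[0,0,0],[-0.01,0.0005,0],0],
    [[0,0,0],[0,0,0],0],
    [[0,0,0],[0,0,0],0]
  ]
}}

```text
clock: 8.7
ee_pos: [0.6329, -0.2685, 0.0986]
orientation: [0.725, 0.689, 0.0, -0.001]
contact_force: [0.8, 0.9, -1.5]
grip_width: 0.0448
gripper_force: 63.4
```

{"method": "play_rows", "body": {
  "targets": [
    [[0,0,0],[0,0,0],0],
    [[0,0,0],[0,0,0.015],0],
    [[0,0,0],[0,0,0.02],0],
    [[0,0,0],[0,0,0.015],0],
    [[0,0,0],[0,0,0],0],
    [[0,0,0],[0,0,0],0],
    [[0,0,0],[0,0,0],0],
    [[0,0,0],[0,0,0],0]
  ]
}}

```text
clock: 9.5
ee_pos: [0.6336, -0.2713, 0.0503]
orientation: [0.726, 0.688, 0.0, 0.001]
contact_force: [-0.5, -0.7, -1.2]
grip_width: 0.0447
gripper_force: 63.3
```

```bash
python3 plan.py .6332 -.2711 .0175 87;python3 - <<'E'
from h import *
for n in('side',):
    p=bot.get_image(n); u=proj(p,[[.633,-.27,.04]])[0].astype(int); i=p['img'][max(0,u[1]-80):u[1]+60,u[0]-90:u[0]+90,::-1]
    cv2.imwrite('pics/g3.png',cv2.resize(i,None,fx=4,fy=4,interpolation=cv2.INTER_CUBIC))
E
```

```text
turn about tool (then shift along new tool axes): [ 0.09  0.03 -0.05] shift mm [ 0.2 -0.4 32.8] psi 87.0 pos [ 0.6336 -0.2713  0.0503] w 0.0447 gf 63.339117765426636 F [-0.5 -0.7 -1.2] 9.5 [ 0.62  0.78 -0.38  1.59  0.36  0.85  0.04]
```

View pics/g3.png

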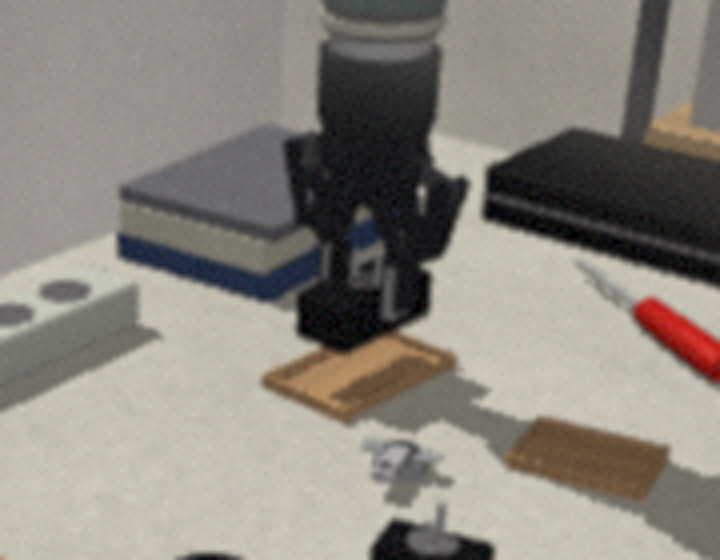

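The long charger hangs level over its tray, at crop (365,310) over the tray at (360,380). I'll lower it.

{"method": "play_rows", "body": {
  "targets": [
    [[0,0,0],[0,0,0.015],0],
    [[0,0,0],[0,0,0.01],0],
    [[0,0,0],[0,0,0.005],0],
    [[0,0,0],[0,0,0.002],0],
    [[0,0,0],[0,0,0.001],0],
    [[0,0,0],[0,0,0.001],0],
    [[0,0,0],[0,0,0],0],
    [[0,0,0],[0,0,0],0]
  ]
}}

```text
clock: 10.35
ee_pos: [0.6319, -0.2709, 0.0166]
orientation: [0.726, 0.688, -0.001, -0.001]
contact_force: [-7.1, 1.3, 9.8]
grip_width: 0.0448
gripper_force: 64.8
```

{"method": "play_rows", "body": {
  "targets": [
    [[0,0,0],[0,0,0],0.6],
    [[0,0,0],[0,0,0],0.65],
    [[0,0,0],[0,0,0],0.7],
    [[0,0,0],[0,0,0],0.8],
    [[0,0,0],[0,0,0],0.8],
    [[0,0,0],[0,0,-0.02],0.8],
    [[0,0,0],[0,0,-0.035],0.8],
    [[0,0,0],[0,0,-0.04],1]
  ]
}}

```text
clock: 11.15
ee_pos: [0.6324, -0.2707, 0.1115]
orientation: [0.726, 0.688, -0.0, -0.001]
contact_force: [0.8, -0.8, 0.3]
grip_width: 0.081
gripper_force: 0.0
```

```bash
python3 plan.py .4437 -.0793 .085 15;python3 - <<'E'
from h import *
for n in('side',):
    p=bot.get_image(n); u=proj(p,[[.633,-.27,.04]])[0].astype(int); i=p['img'][max(0,u[1]-50):u[1]+50,u[0]-60:u[0]+60,::-1]
    cv2.imwrite('pics/g4.png',cv2.resize(i,None,fx=4,fy=4,interpolation=cv2.INTER_CUBIC))
E
```

```text
turn about tool (then shift along new tool axes): [-1.000e-01  1.000e-02  7.197e+01] shift mm [-132.7 -233.7   26.5] psi 87.0 pos [ 0.6324 -0.2707  0.1115] w 0.081 gf 0.0 F [ 0.8 -0.8  0.3] 11.15 [ 0.63  0.7  -0.41  1.56  0.32  0.94  0.06]
```

View pics/g4.png

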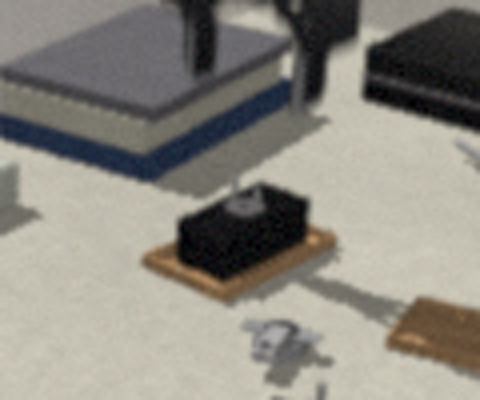

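The long charger stands flat inside its tray at crop (245,235), prongs up. The short one is next.

{"method": "play_rows", "body": {
  "targets": [
    [[0,0,8],[0,0,0],1],
    [[0,0,8],[0,0,0],1],
    [[0,0,8],[0,0,0],1],
    [[0,0,8],[0,0,0],1],
    [[0,0,8],[0,0,0],1],
    [[0,0,8],[0,0,0],1],
    [[0,0,8],[0,0,0],1],
    [[0,0,8],[0,0,0],1]
  ]
}}

```text
clock: 12.0
ee_pos: [0.6335, -0.271, 0.1119]
orientation: [0.981, 0.196, 0.001, 0.0]
contact_force: [-0.0, -0.6, -0.2]
grip_width: 0.0855
gripper_force: 0.0
```

{"method": "play_rows", "body": {
  "targets": [
    [[0,0,8],[0,0,0],1],
    [[0,0,0],[-0.019,-0.0334,0],1],
    [[0,0,0],[-0.019,-0.0334,0],1],
    [[0,0,0],[-0.019,-0.0334,0],1],
    [[0,0,0],[-0.019,-0.0334,0],1],
    [[0,0,0],[-0.019,-0.0334,0],1],
    [[0,0,0],[-0.019,-0.0334,0],1],
    [[0,0,0],[-0.019,-0.0334,0],1]
  ]
}}

```text
clock: 12.8
ee_pos: [0.4436, -0.0784, 0.1116]
orientation: [0.991, 0.13, 0.001, 0.0]
contact_force: [0.1, 0.6, 0.3]
grip_width: 0.0855
gripper_force: 0.0
```

{"method": "play_rows", "body": {
  "targets": [
    [[0,0,0],[0,0,0],1],
    [[0,0,0],[0,0,0.025],1],
    [[0,0,0],[0,0,0],1],
    [[0,0,0],[0,0,0],1],
    [[0,0,0],[0,0,0],1],
    [[0,0,0],[0,0,0],1],
    [[0,0,0],[0,0,0],1],
    [[0,0,0],[0,0,0],1]
  ]
}}

```text
clock: 13.6
ee_pos: [0.4443, -0.0796, 0.0855]
orientation: [0.992, 0.13, 0.0, 0.0]
contact_force: [-0.7, 0.4, 0.4]
grip_width: 0.0854
gripper_force: 0.0
```

```bash
python3 plan.py .4437 -.0793 .014 15
```

```text
turn about tool (then shift along new tool axes): [ 0.01 -0.02 -0.05] shift mm [-0.5 -0.5 71.5] psi 14.9 pos [ 0.4443 -0.0796  0.0855] w 0.0854 gf 0.0 F [-0.7  0.4  0.4] 13.6 [ 0.24  0.38 -0.16  2.18  0.11  0.6  -1.31]
```

{"method": "play_rows", "body": {
  "targets": [
    [[0,0,0],[0,0,0.023],1],
    [[0,0,0],[0,0,0.023],1],
    [[0,0,0],[0,0,0.016],0.8],
    [[0,0,0],[0,0,0.009],0.7],
    [[0,0,0],[0,0,0],0.7],
    [[0,0,0],[0,0,0],0.5],
    [[0,0,0],[0,0,0],0.4],
    [[0,0,0],[0,0,0],0]
  ]
}}

```text
clock: 14.4
ee_pos: [0.4448, -0.0796, 0.0153]
orientation: [0.991, 0.13, 0.001, 0.0]
contact_force: [-1.3, 0.4, 5.0]
grip_width: 0.033
gripper_force: 60.1
```

{"method": "play_rows", "body": {
  "targets": [
    [[0,0,0],[0,0,0],0],
    [[0,0,0],[0,0,0],0],
    [[0,0,0],[0,0,0],0],
    [[0,0,0],[0,0,-0.005],0],
    [[0,0,0],[0,0,-0.025],0],
    [[0,0,0],[0,0,-0.03],0],
    [[0,0,0],[0,0,-0.025],0],
    [[0,0,0],[0,0,0],0]
  ]
}}

```text
clock: 15.2
ee_pos: [0.4464, -0.08, 0.1025]
orientation: [0.992, 0.13, 0.003, 0.001]
contact_force: [1.0, 0.6, -0.0]
grip_width: 0.033
gripper_force: 59.8
```

```bash
python3 plan.py .455 -.2687 .10 12.5
```

```text
turn about tool (then shift along new tool axes): [ 0.16 -0.36  2.44] shift mm [-32.5 186.1   2.5] psi 14.9 pos [ 0.4464 -0.08    0.1025] w 0.033 gf 59.75250542163849 F [ 1.   0.6 -0. ] 15.2 [ 0.25  0.35 -0.17  2.17  0.1   0.63 -1.3 ]
```

{"method": "play_rows", "body": {
  "targets": [
    [[0,0,2.4],[0,0,0],0],
    [[0,0,0],[-0.005,0.03,0],0],
    [[0,0,0],[-0.007,0.042,0],0],
    [[0,0,0],[-0.007,0.042,0],0],
    [[0,0,0],[-0.007,0.042,0],0],
    [[0,0,0],[-0.004,0.023,0],0],
    [[0,0,0],[-0.001,0.008,0],0],
    [[0,0,0],[0,0,0],0]
  ]
}}

```text
clock: 16.0
ee_pos: [0.4538, -0.2693, 0.0986]
orientation: [0.994, 0.108, -0.0, -0.0]
contact_force: [-1.0, 0.4, -1.1]
grip_width: 0.0331
gripper_force: 59.9
```

{"method": "play_rows", "body": {
  "targets": [
    [[0,0,0],[0,0,0],0],
    [[0,0,0],[0,0,0.015],0],
    [[0,0,0],[0,0,0.025],0],
    [[0,0,0],[0,0,0.015],0],
    [[0,0,0],[0,0,0],0],
    [[0,0,0],[0,0,0],0],
    [[0,0,0],[0,0,0],0],
    [[0,0,0],[0,0,0],0]
  ]
}}

```text
clock: 16.8
ee_pos: [0.4552, -0.2688, 0.0453]
orientation: [0.994, 0.11, 0.001, 0.0]
contact_force: [-0.6, -0.7, -0.7]
grip_width: 0.0329
gripper_force: 59.9
```

```bash
python3 plan.py .455 -.2687 .0175 12.5;python3 - <<'E'
from h import *
for n in('side',):
    p=bot.get_image(n); u=proj(p,[[.455,-.27,.04]])[0].astype(int); i=p['img'][max(0,u[1]-60):u[1]+50,u[0]-60:u[0]+60,::-1]
    cv2.imwrite('pics/g5.png',cv2.resize(i,None,fx=4,fy=4,interpolation=cv2.INTER_CUBIC))
E
```

```text
turn about tool (then shift along new tool axes): [ 0.07 -0.08  0.08] shift mm [-0.2 -0.2 27.8] psi 12.6 pos [ 0.4552 -0.2688  0.0453] w 0.0329 gf 59.86797273159027 F [-0.6 -0.7 -0.7] 16.8 [ 0.55  0.54 -0.1   2.01  0.09  0.59 -0.96]
```

View pics/g5.png

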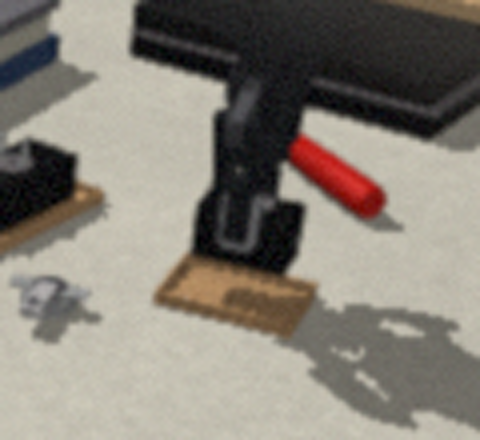

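The short charger is level over its tray at crop (240,295). I'll lower it and release.

{"method": "play_rows", "body": {
  "targets": [
    [[0,0,0],[0,0,0.012],0],
    [[0,0,0],[0,0,0.009],0],
    [[0,0,0],[0,0,0.004],0],
    [[0,0,0],[0,0,0.002],0],
    [[0,0,0],[0,0,0.001],0],
    [[0,0,0],[0,0,0],0],
    [[0,0,0],[0,0,0],0],
    [[0,0,0],[0,0,0],0]
  ]
}}

```text
clock: 17.65
ee_pos: [0.4535, -0.2684, 0.0182]
orientation: [0.994, 0.109, -0.001, -0.0]
contact_force: [-8.9, 4.7, 27.5]
grip_width: 0.033
gripper_force: 63.5
```

{"method": "play_rows", "body": {
  "targets": [
    [[0,0,0],[0,0,-0.001],0],
    [[0,0,0],[0,0,0],0.5],
    [[0,0,0],[0,0,0],0.6],
    [[0,0,0],[0,0,0],0.7],
    [[0,0,0],[0,0,0],0.7],
    [[0,0,0],[0,0,-0.02],0.7],
    [[0,0,0],[0,0,-0.035],0.7],
    [[0,0,0],[0,0,-0.05],1]
  ]
}}

```text
clock: 18.45
ee_pos: [0.4528, -0.2679, 0.1211]
orientation: [0.994, 0.109, -0.002, -0.002]
contact_force: [1.1, -0.1, 0.9]
grip_width: 0.0726
gripper_force: 0.0
```

```bash
python3 plan.py .6319 .2797 .125 40;python3 - <<'E'
from h import *
for n in('side',):
    p=bot.get_image(n); u=proj(p,[[.455,-.27,.04]])[0].astype(int); i=p['img'][max(0,u[1]-60):u[1]+50,u[0]-80:u[0]+40,::-1]
    cv2.imwrite('pics/g6.png',cv2.resize(i,None,fx=4,fy=4,interpolation=cv2.INTER_CUBIC))
E
```

```text
turn about tool (then shift along new tool axes): [ -0.27   0.19 -27.44] shift mm [ 489.2 -304.3   -3.9] psi 12.6 pos [ 0.4528 -0.2679  0.1211] w 0.0726 gf 0.0 F [ 1.1 -0.1  0.9] 18.45 [ 0.57  0.42 -0.12  1.98  0.07  0.75 -0.94]
```

View pics/g6.png

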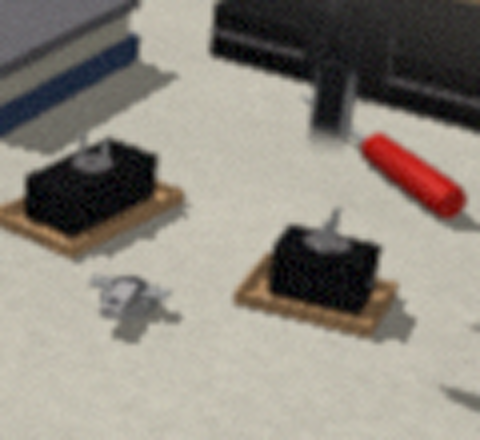

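Both sit well in their trays. The square charger is next.

{"method": "play_rows", "body": {
  "targets": [
    [[0,0,-6.9],[0,0,-0.01],1],
    [[0,0,-6.8],[0,0,0],1],
    [[0,0,-6.9],[0,0,0],1],
    [[0,0,-6.8],[0,0,0],1],
    [[0,0,0],[0.0408,-0.0254,0],1],
    [[0,0,0],[0.0408,-0.0254,0],1],
    [[0,0,0],[0.0408,-0.0254,0],1],
    [[0,0,0],[0.0408,-0.0254,0],1]
  ]
}}

```text
clock: 19.3
ee_pos: [0.5147, -0.0846, 0.1321]
orientation: [0.94, 0.341, 0.0, 0.0]
contact_force: [0.8, -0.0, 0.1]
grip_width: 0.0852
gripper_force: 0.0
```

{"method": "play_rows", "body": {
  "targets": [
    [[0,0,0],[0.0408,-0.0254,0],1],
    [[0,0,0],[0.0408,-0.0254,0],1],
    [[0,0,0],[0.0408,-0.0254,0],1],
    [[0,0,0],[0.0408,-0.0254,0],1],
    [[0,0,0],[0.0408,-0.0254,0],1],
    [[0,0,0],[0.0408,-0.0254,0],1],
    [[0,0,0],[0.0408,-0.0254,0],1],
    [[0,0,0],[0.0408,-0.0254,0],1]
  ]
}}

```text
clock: 20.1
ee_pos: [0.6344, 0.281, 0.1316]
orientation: [0.94, 0.342, -0.0, 0.0]
contact_force: [0.6, -0.1, 0.7]
grip_width: 0.0853
gripper_force: 0.0
```

{"method": "play_rows", "body": {
  "targets": [
    [[0,0,0],[0,0,0],1],
    [[0,0,0],[0,0,0],1],
    [[0,0,0],[0,0,0.02],1],
    [[0,0,0],[0,0,0.02],1],
    [[0,0,0],[0,0,0],1],
    [[0,0,0],[0,0,0],1],
    [[0,0,0],[0,0,0],1],
    [[0,0,0],[0,0,0],1]
  ]
}}

```text
clock: 20.9
ee_pos: [0.6348, 0.2792, 0.0936]
orientation: [0.94, 0.341, 0.001, -0.0]
contact_force: [0.1, -0.4, -0.2]
grip_width: 0.0853
gripper_force: 0.0
```

```bash
python3 plan.py .632 .2797 .014 40;python3 - <<'E'
from h import *
for n in('side',):
    p=bot.get_image(n); u=proj(p,[[.632,.28,.04]])[0].astype(int); i=p['img'][max(0,u[1]-60):u[1]+50,u[0]-60:u[0]+60,::-1]
    cv2.imwrite('pics/g7.png',cv2.resize(i,None,fx=4,fy=4,interpolation=cv2.INTER_CUBIC))
E
```

```text
turn about tool (then shift along new tool axes): [ 0.04 -0.11 -0.08] shift mm [-1.8 -2.2 79.6] psi 39.9 pos [0.6348 0.2792 0.0936] w 0.0853 gf 0.0 F [ 0.1 -0.4 -0.2] 20.9 [-0.27  0.71 -0.29  1.57  0.24  0.9  -1.51]
```

View pics/g7.png

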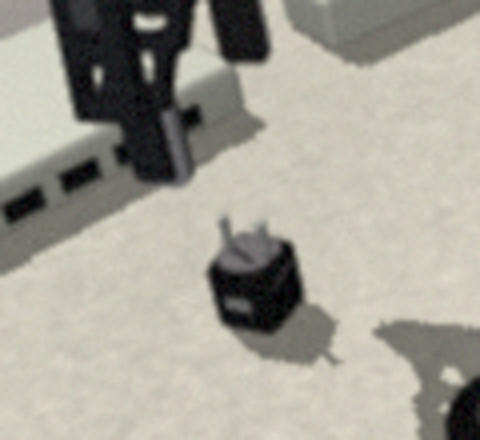

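{"method": "play_rows", "body": {
  "targets": [
    [[0,0,0],[-0.0018,-0.0022,0.02],1],
    [[0,0,0],[0,0,0.025],1],
    [[0,0,0],[0,0,0.02],0.8],
    [[0,0,0],[0,0,0.01],0.7],
    [[0,0,0],[0,0,0.004],0.6],
    [[0,0,0],[0,0,0],0.5],
    [[0,0,0],[0,0,0],0.4],
    [[0,0,0],[0,0,0],0.3]
  ]
}}

```text
clock: 21.75
ee_pos: [0.6323, 0.2804, 0.0149]
orientation: [0.94, 0.342, 0.001, -0.0]
contact_force: [0.1, 0.6, 3.2]
grip_width: 0.031
gripper_force: 56.8
```

{"method": "play_rows", "body": {
  "targets": [
    [[0,0,0],[0,0,0],0],
    [[0,0,0],[0,0,0],0],
    [[0,0,0],[0,0,0],0],
    [[0,0,0],[0,0,-0.005],0],
    [[0,0,0],[0,0,-0.025],0],
    [[0,0,0],[0,0,-0.03],0],
    [[0,0,0],[0,0,-0.025],0],
    [[0,0,0],[0,0,0],0]
  ]
}}

```text
clock: 22.55
ee_pos: [0.6334, 0.2809, 0.1025]
orientation: [0.94, 0.342, 0.003, -0.0]
contact_force: [-0.0, 0.5, -0.3]
grip_width: 0.0313
gripper_force: 56.5
```

```bash
python3 plan.py .446 .08 .10 30;python3 - <<'E'
from h import *
for n in('side',):
    p=bot.get_image(n); u=proj(p,[[.632,.28,.04]])[0].astype(int); i=p['img'][max(0,u[1]-80):u[1]+30,u[0]-60:u[0]+60,::-1]
    cv2.imwrite('pics/g8.png',cv2.resize(i,None,fx=4,fy=4,interpolation=cv2.INTER_CUBIC))
E
```

```text
turn about tool (then shift along new tool axes): [ 0.07 -0.39  9.95] shift mm [-262.8   80.3    2.5] psi 39.9 pos [0.6334 0.2809 0.1025] w 0.0313 gf 56.52350494405255 F [-0.   0.5 -0.3] 22.55 [-0.27  0.7  -0.29  1.57  0.24  0.91 -1.51]
```

View pics/g8.png

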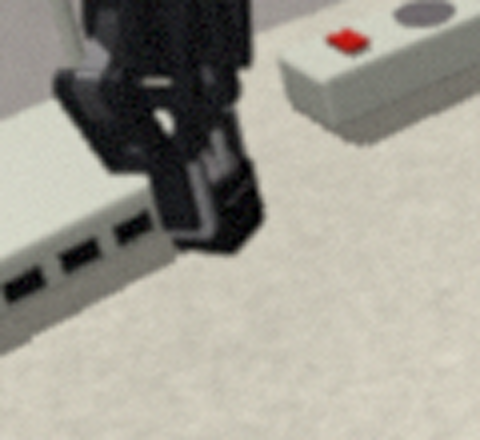

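{"method": "play_rows", "body": {
  "targets": [
    [[0,0,5],[0,0,0],0],
    [[0,0,5],[0,0,0],0],
    [[0,0,0],[-0.026,0.008,0],0],
    [[0,0,0],[-0.045,0.0138,0],0],
    [[0,0,0],[-0.045,0.0138,0],0],
    [[0,0,0],[-0.045,0.0138,0],0],
    [[0,0,0],[-0.045,0.0138,0],0],
    [[0,0,0],[-0.035,0.0108,0],0]
  ]
}}

```text
clock: 23.4
ee_pos: [0.4559, 0.0927, 0.0969]
orientation: [0.966, 0.258, -0.002, 0.0]
contact_force: [0.9, -0.4, -0.1]
grip_width: 0.0313
gripper_force: 56.5
```

{"method": "play_rows", "body": {
  "targets": [
    [[0,0,0],[-0.021,0.006,0],0],
    [[0,0,0],[0,0,0],0],
    [[0,0,0],[0,0,0],0],
    [[0,0,0],[0,0,0.025],0],
    [[0,0,0],[0,0,0.025],0],
    [[0,0,0],[0,0,0],0],
    [[0,0,0],[0,0,0],0],
    [[0,0,0],[0,0,0],0]
  ]
}}

```text
clock: 24.2
ee_pos: [0.4451, 0.0804, 0.049]
orientation: [0.966, 0.259, 0.001, -0.0]
contact_force: [0.0, 0.4, -0.3]
grip_width: 0.031
gripper_force: 56.6
```

```bash
python3 plan.py .446 .08 .018 30;python3 - <<'E'
from h import *
ii=[]
for n in('side','top'):
    p=bot.get_image(n); u=proj(p,[[.446,.08,.04]])[0].astype(int); i=p['img'][max(0,u[1]-60):u[1]+40,u[0]-50:u[0]+50,::-1]
    ii.append(cv2.resize(i,None,fx=4,fy=4,interpolation=cv2.INTER_CUBIC))
cv2.imwrite('pics/g9.png',np.hstack(ii))
E
```

```text
turn about tool (then shift along new tool axes): [ 0.01 -0.08 -0.01] shift mm [ 0.6  0.7 31. ] psi 30.0 pos [0.4451 0.0804 0.049 ] w 0.031 gf 56.620967590715736 F [ 0.   0.4 -0.3] 24.2 [-0.04  0.46 -0.25  2.18  0.22  0.52 -1.5 ]
```

View pics/g9.png

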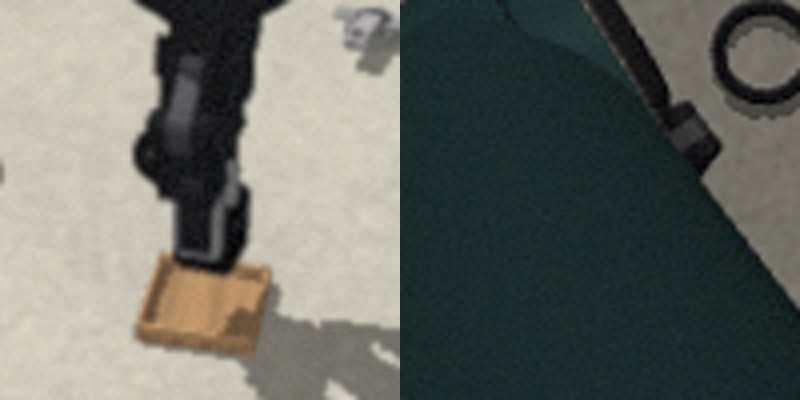

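The square charger hangs over the square tray at (205,265). I'll lower it.

{"method": "play_rows", "body": {
  "targets": [
    [[0,0,0],[0,0.0005,0.014],0],
    [[0,0,0],[0,0,0.01],0],
    [[0,0,0],[0,0,0.004],0],
    [[0,0,0],[0,0,0.002],0],
    [[0,0,0],[0,0,0.001],0],
    [[0,0,0],[0,0,0],0],
    [[0,0,0],[0,0,0],0],
    [[0,0,0],[0,0,0],0]
  ]
}}

```text
clock: 25.1
ee_pos: [0.4444, 0.0792, 0.0177]
orientation: [0.966, 0.258, -0.0, 0.0]
contact_force: [-1.4, -0.6, 5.9]
grip_width: 0.0312
gripper_force: 57.0
```

{"method": "play_rows", "body": {
  "targets": [
    [[0,0,0],[0,0,0],0.42],
    [[0,0,0],[0,0,0],0.5],
    [[0,0,0],[0,0,0],0.6],
    [[0,0,0],[0,0,0],0.65],
    [[0,0,0],[0,0,0],0.65],
    [[0,0,0],[0,0,-0.02],0.65],
    [[0,0,0],[0,0,-0.035],0.65],
    [[0,0,0],[0,0,-0.05],1]
  ]
}}

```text
clock: 25.9
ee_pos: [0.4426, 0.0789, 0.1217]
orientation: [0.966, 0.259, -0.003, -0.0]
contact_force: [1.7, 0.0, -0.0]
grip_width: 0.0686
gripper_force: 0.0
```

```bash
python3 plan.py .4652 .2608 .12 30;python3 - <<'E'
from h import *
ii=[]
for n in('side',):
    p=bot.get_image(n); u=proj(p,[[.446,.08,.04]])[0].astype(int); i=p['img'][u[1]-40:u[1]+70,u[0]-120:u[0]+40,::-1]
    ii.append(cv2.resize(i,None,fx=4,fy=4,interpolation=cv2.INTER_CUBIC))
cv2.imwrite('pics/g10.png',np.hstack(ii))
E
```

```text
turn about tool (then shift along new tool axes): [-0.12  0.28 -0.03] shift mm [ 110.5 -146.2    1.7] psi 30.0 pos [0.4426 0.0789 0.1217] w 0.0686 gf 0.0 F [ 1.7  0.  -0. ] 25.9 [ 0.01  0.32 -0.3   2.15  0.15  0.7  -1.44]
```

View pics/g10.png

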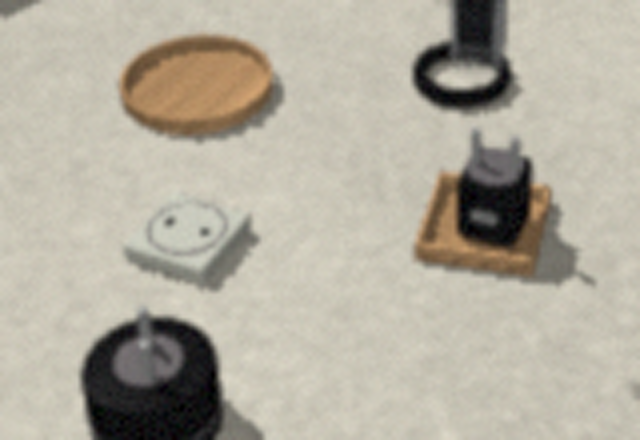

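The square charger stands flat in its tray at (495,200). The round one is last.

{"method": "play_rows", "body": {
  "targets": [
    [[0,0,0],[0.022,-0.0292,0],1],
    [[0,0,0],[0.022,-0.0292,0],1],
    [[0,0,0],[0.022,-0.0292,0],1],
    [[0,0,0],[0.022,-0.0292,0],1],
    [[0,0,0],[0.022,-0.0292,0],1],
    [[0,0,0],[0,0,0.015],1],
    [[0,0,0],[0,0,0.015],1],
    [[0,0,0],[0,0,0],1]
  ]
}}

```text
clock: 26.75
ee_pos: [0.4652, 0.2588, 0.0898]
orientation: [0.966, 0.258, -0.002, 0.001]
contact_force: [-0.3, -0.8, -0.3]
grip_width: 0.0854
gripper_force: 0.0
```

{"method": "play_rows", "body": {
  "targets": [
    [[0,0,0],[0,0,0],1],
    [[0,0,0],[0,0,0],1],
    [[0,0,0],[0,0,0],1],
    [[0,0,0],[0,0,0],1],
    [[0,0,0],[0,0,0],1],
    [[0,0,0],[0,0,0],1],
    [[0,0,0],[0,0,0],1],
    [[0,0,0],[0,0,0],1]
  ]
}}

```text
clock: 27.55
ee_pos: [0.4669, 0.2606, 0.0923]
orientation: [0.966, 0.258, 0.0, 0.0]
contact_force: [0.4, 0.7, -0.1]
grip_width: 0.0853
gripper_force: 0.0
```

```bash
python3 plan.py .4654 .2608 .014 30
```

```text
turn about tool (then shift along new tool axes): [ 0.   -0.   -0.05] shift mm [-1.2 -0.9 78.3] psi 30.0 pos [0.4669 0.2606 0.0923] w 0.0853 gf 0.0 F [ 0.4  0.7 -0.1] 27.55 [-0.32  0.49 -0.31  1.97  0.23  0.71 -1.82]
```

{"method": "play_rows", "body": {
  "targets": [
    [[0,0,0],[-0.0012,-0.0009,0.02],1],
    [[0,0,0],[0,0,0.025],1],
    [[0,0,0],[0,0,0.02],1],
    [[0,0,0],[0,0,0.01],1],
    [[0,0,0],[0,0,0.004],1],
    [[0,0,0],[0,0,0],0.85],
    [[0,0,0],[0,0,0],0.7],
    [[0,0,0],[0,0,0],0.6]
  ]
}}

```text
clock: 28.35
ee_pos: [0.466, 0.2613, 0.0146]
orientation: [0.966, 0.258, 0.001, -0.0]
contact_force: [-1.4, -1.4, 2.1]
grip_width: 0.0521
gripper_force: 47.7
```

{"method": "play_rows", "body": {
  "targets": [
    [[0,0,0],[0,0,0],0],
    [[0,0,0],[0,0,0],0],
    [[0,0,0],[0,0,0],0],
    [[0,0,0],[0,0,-0.005],0],
    [[0,0,0],[0,0,-0.025],0],
    [[0,0,0],[0,0,-0.03],0],
    [[0,0,0],[0,0,-0.025],0],
    [[0,0,0],[0,0,0],0]
  ]
}}

```text
clock: 29.15
ee_pos: [0.4676, 0.2622, 0.1022]
orientation: [0.966, 0.258, 0.004, -0.001]
contact_force: [-0.1, 0.6, -1.0]
grip_width: 0.0517
gripper_force: 63.1
```

```bash
python3 plan.py .6361 .0964 .10 30
```

```text
turn about tool (then shift along new tool axes): [ 0.01 -0.42 -0.06] shift mm [ 63.  227.8   2.2] psi 29.9 pos [0.4676 0.2622 0.1022] w 0.0517 gf 63.111357763409615 F [-0.1  0.6 -1. ] 29.15 [-0.31  0.48 -0.32  1.97  0.22  0.72 -1.82]
```

{"method": "play_rows", "body": {
  "targets": [
    [[0,0,0],[0.0075,0.0265,0],0],
    [[0,0,0],[0.0125,0.0445,0],0],
    [[0,0,0],[0.0125,0.0445,0],0],
    [[0,0,0],[0.0125,0.0445,0],0],
    [[0,0,0],[0.012,0.0425,0],0],
    [[0,0,0],[0.0065,0.0225,0],0],
    [[0,0,0],[0.001,0.003,0],0],
    [[0,0,0],[0,0,0],0]
  ]
}}

```text
clock: 29.95
ee_pos: [0.6346, 0.0948, 0.0973]
orientation: [0.966, 0.258, -0.001, -0.0]
contact_force: [-0.6, 1.1, -1.1]
grip_width: 0.0518
gripper_force: 63.1
```

{"method": "play_rows", "body": {
  "targets": [
    [[0,0,0],[0,0,0],0],
    [[0,0,0],[0,0,0],0],
    [[0,0,0],[0,0,0.025],0],
    [[0,0,0],[0,0,0.025],0],
    [[0,0,0],[0,0,0],0],
    [[0,0,0],[0,0,0],0],
    [[0,0,0],[0,0,0],0],
    [[0,0,0],[0,0,0],0]
  ]
}}

```text
clock: 30.75
ee_pos: [0.636, 0.0959, 0.0498]
orientation: [0.966, 0.259, 0.001, 0.0]
contact_force: [0.3, 0.1, -1.4]
grip_width: 0.0514
gripper_force: 63.2
```

```bash
python3 plan.py .6361 .0964 .0175 30; python3 - <<'E'
from h import *
p=bot.get_image('side')
for r in bot.spot_point(p,'round_charger')[:2]: print(r['p'],w(p,r['point']))
E
```

```text
turn about tool (then shift along new tool axes): [ 0.05 -0.13 -0.03] shift mm [ 0.3 -0.4 32.3] psi 30.0 pos [0.636  0.0959 0.0498] w 0.0514 gf 63.169238828122616 F [ 0.3  0.1 -1.4] 30.75 [-0.02  0.69 -0.26  1.72  0.24  0.76 -1.44]
0.94 [0.63607714 0.09657908 0.03585966]
```

{"method": "play_rows", "body": {
  "targets": [
    [[0,0,0],[0,0,0.014],0],
    [[0,0,0],[0,0,0.01],0],
    [[0,0,0],[0,0,0.005],0],
    [[0,0,0],[0,0,0.002],0],
    [[0,0,0],[0,0,0.001],0],
    [[0,0,0],[0,0,0],0],
    [[0,0,0],[0,0,0],0],
    [[0,0,0],[0,0,0],0]
  ]
}}

```text
clock: 31.65
ee_pos: [0.6338, 0.095, 0.0177]
orientation: [0.966, 0.258, -0.002, 0.0]
contact_force: [-8.5, -2.7, 17.5]
grip_width: 0.0517
gripper_force: 65.0
```

{"method": "play_rows", "body": {
  "targets": [
    [[0,0,0],[0,0,0],0.68],
    [[0,0,0],[0,0,0],0.72],
    [[0,0,0],[0,0,0],0.8],
    [[0,0,0],[0,0,0],0.9],
    [[0,0,0],[0,0,0],0.9],
    [[0,0,0],[0,0,-0.02],0.9],
    [[0,0,0],[0,0,-0.04],0.9],
    [[0,0,0],[0,0,-0.05],0.9]
  ]
}}

```text
clock: 32.45
ee_pos: [0.6335, 0.0951, 0.1252]
orientation: [0.966, 0.259, -0.002, -0.0]
contact_force: [1.2, 0.1, 0.7]
grip_width: 0.0771
gripper_force: 0.0
```

{"method": "play_rows", "body": {
  "targets": [
    [[0,0,0],[0,0,-0.05],1],
    [[0,0,0],[0,0,-0.05],1],
    [[0,0,0],[0,0,-0.03],1],
    [[0,0,0],[0,0,0],1],
    [[0,0,0],[0,0,0],1],
    [[0,0,0],[0,0,0],1],
    [[0,0,0],[0,0,0],1],
    [[0,0,0],[0,0,0],1]
  ]
}}

```text
clock: 33.25
ee_pos: [0.6345, 0.0954, 0.2548]
orientation: [0.966, 0.258, -0.001, -0.0]
contact_force: [-0.0, 0.7, -0.0]
grip_width: 0.0853
gripper_force: 0.0
```

```bash
python3 - <<'E'
from h import *
p=bot.get_image('side')
for l in [a+'_charger' for a in L]+['hinge','socket_insert']:
    print(l,[(round(r['p'],2),w(p,r['point']).round(3)) for r in bot.spot_point(p,l)[:2]])
cv2.imwrite('pics/end.png',cv2.resize(p['img'][140:330,150:450,::-1],None,fx=2.6,fy=2.6,interpolation=cv2.INTER_CUBIC))
E
```

```text
long_charger [(0.69, array([ 0.632, -0.276,  0.005]))]
short_charger [(0.8, array([ 0.454, -0.268,  0.004]))]
square_charger [(0.69, array([0.445, 0.085, 0.005]))]
round_charger [(0.88, array([0.636, 0.097, 0.006]))]
hinge [(0.48, array([ 0.538, -0.178, -0.   ]))]
socket_insert [(0.94, array([0.542, 0.177, 0.   ]))]
```

View pics/end.png

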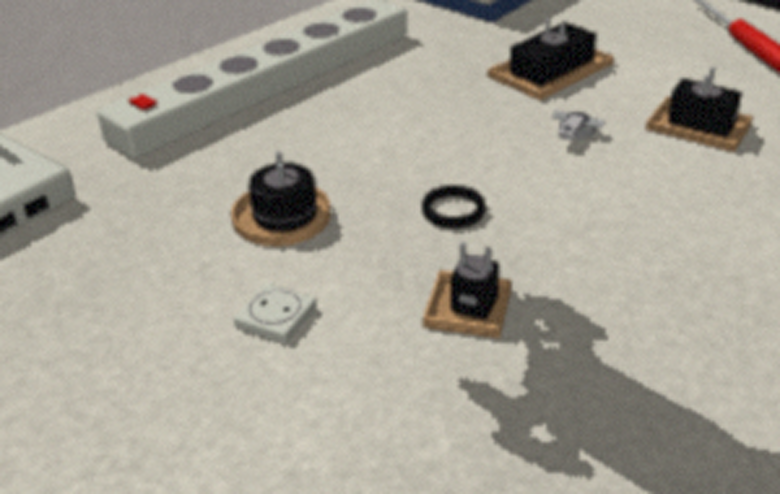

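All four stand upright in their trays: round (283,200), square (475,290), long (553,55), short (705,108). The hinge and socket insert haven't moved.

```bash
python3 -c "
from cell import bot; print(bot.finish_job())"
```

```text
the job is handed in; nothing more can be done
None
```

All four chargers stand prongs up in their matching trays, the hinge and socket insert were left where they lay, and the job was handed in at about 33 s of the 96 s allowed; no verdict was returned.

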